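Put the groceries away in the pantry trays

ROBOT

A 6-joint arm with a two-finger parallel gripper is mounted at the origin on the work surface. World frame = base frame: x ahead of the robot, y to its left, z up, the work surface at z = 0. Lengths are in m, angles in rad, forces in N, time in s.
With the tool pointing down it reaches from about 0.3 to 0.875 m from the base axis. Payload 6.4 kg.
Tool frame: the origin (TCP) lies at the very end of the fingers, on their centre line; the grasp point (between the pads) lies 19 mm behind it; z points along the fingers, y is the line along which they close (so a half turn about z gives the same grasp; the last joint's range is limited). The gripper opens to 85 mm and grips with 20 to 120 N. Pads are 22 mm wide; open, the fingers measure 114 mm over their backs; the gripper's body (76 mm by 85 mm) begins 54 mm behind the grasp point. The pads swing forward as they close: fully open they stand 13 mm farther back than shut.
Start: joints at [1.013, 0.181, 1.607, -0, 1.354, -0.206], TCP at [0.198, 0.54, 0.231] pointing down, gripper open.
Joint ranges: [-2.99, 2.99], [-0.89, 2.07], [0.3, 2.58], [-1.14, 4.28], [0, 2.63], [-3.12, 3.12]. Speed limits (rad/s): [2.57, 2.57, 3.01, 3.14, 3.14, 3.14].

INTERFACE

Orientations are given as a unit quaternion [w, x, y, z].
In Python, from bench import ctrl gives the robot as it stands.
- The arm moves only by the tool jog_arm, never from a script. Its argument "series" is a list that holds one entry, the list of rows, each a list of 7 numbers: the shift along the tool's x, y, z in mm, then the turn, a rotation vector about the tool's x, y, z in rad, then the finger opening in mm, from 0 to 85.4. In form: [[[tx, ty, tz, rx, ry, rz, gripper], ...]]. A call has exactly 10 rows; each row shifts and turns the commanded pose from where the row before left it, along the tool's axes as they then stand; what a row does not reach is not made up. A row lasts 1/10 s, in which the tool goes at most 50 mm and 8.59 degrees, less where a joint would pass 70% of its speed; a pose out of reach is approached as far as the arm can. A call with a gripper value outside its range is refused whole. The fingers move at their own pace and stop on an object; the grip force is fixed at half the most. Time passes only in rows, so rows that do not move let the fingers close, or fill a call up. It gives the time, the measured TCP pose, the force, the opening and the grip force at its end, in the units of the state.
- ctrl.get_obs(): the state, without advancing time (a new reading comes with each control period).
- ctrl.camera(name): name is "scene" or "top" or "wrist"; returns a dict with "frame" (400x640x3 uint8, blue, green, red), "z_map" (400x640 float32, m along the optical axis (not along the pixel's ray), 0 where there is no reading), "fx", "fy", "cx", "cy" (pixels), "xyz" and "rotation" of the camera in the world. Camera axes: x right, y down, z forward; pixel columns grow to the right and rows downward; lengths in m; the calibration is good to about 2 mm. The wrist camera is an equidistant fisheye: a pixel r from the principal point sees the ray r / f radians off the axis. A picture is of the moment at which its call begins.
- ctrl.hand_in(): hands the job in; it is judged then, once.
The state is a dict: "time_s": time; "q": joint angles; "dq": joint speeds; "joint_efforts": joint torques, N m; "eef_pos": TCP position; "eef_rot": TCP orientation; "wrist_force": force on the tool from outside, world axes, zero at the start; "torque": the same for the moment, N m; "opening": opening from 0.0 (shut) to 1.0 (fully open); "grasp_force": force on a finger pad.
Only numpy, scipy, OpenCV 4.12 (cv2) and the standard library are available. Lean on these libraries where they do the work, as an engineer would, in place of code of your own. Each camera call takes 0.05 s, during which the arm holds its last target. There are 200 camera calls.

TASK

Put away the four groceries standing on the front of the pantry counter: the tall and the short spice jar, the can and the carton each go into the tray that already holds one of its kind, and end up standing upright on the tray's floor. Set them down gently, do not drop them, and do not shove or tip the stock that already stands in the trays.

Things in the scene. Friction and masses are not known exactly. Their poses are not given: they have to be found in the camera images.
- jar_tall: Loose, standing on the front part of the counter, between robot and trays: tall amber glass spice jar, a plain cylinder of diameter 44 mm and height 88 mm, the top 20 mm a black cap of the same diameter, pale paper label; about 160 g. Origin: centre of its underside; z up along its axis.
- jar_short: Loose, standing on the front part of the counter, between robot and trays: short amber glass spice jar, a plain cylinder of diameter 48 mm and height 62 mm, the top 18 mm a black cap of the same diameter, pale paper label; about 140 g. Origin: centre of its underside; z up along its axis.
- can: Loose, standing on the front part of the counter, between robot and trays: flat round food can of steel with a paper label, diameter 62 mm, height 42 mm, pull tab on the lid; about 140 g. Origin: centre of its underside; z up along its axis.
- carton: Loose, standing on the front part of the counter, between robot and trays: small plain cardboard grocery carton with a pale paper panel on its broad faces, standing upright: 70 mm wide (its x), 32 mm thick (its y), 88 mm high (z); about 110 g, rigid. Origin: centre of its underside. Its yaw varies.
- tray_jars: White open tray, fixed, 140 mm (its x) by 190 mm (its y) outside, walls 25 mm high and 4 mm thick, floor 4 mm thick (inside 132 x 182 mm). Origin: centre of its underside, on the counter; z up. The three trays are alike, told apart by what already stands in them: this one holds one spice jar near its -y end, and has room for two more beside it along y.
- tray_cans: White open tray, fixed, 140 mm (its x) by 190 mm (its y) outside, walls 25 mm high and 4 mm thick, floor 4 mm thick (inside 132 x 182 mm). Origin: centre of its underside, on the counter; z up. The three trays are alike, told apart by what already stands in them: this one holds one can near its +y end; the rest is free.
- tray_cartons: White open tray, fixed, 140 mm (its x) by 190 mm (its y) outside, walls 25 mm high and 4 mm thick, floor 4 mm thick (inside 132 x 182 mm). Origin: centre of its underside, on the counter; z up. The three trays are alike, told apart by what already stands in them: this one holds one upright carton near its -y end, broad faces roughly across the tray (its x); the rest is free.
- stock_jar: Stock already standing loose in the spice-jar tray, 54 to 62 mm from the tray's centre towards its -y end: amber glass spice jar, a plain cylinder of diameter 44 mm and height 88 mm, the top 20 mm a black cap of the same diameter, pale paper label; about 160 g. Origin: centre of its underside; z up along its axis.
- stock_can: Stock already standing loose in the can tray, 48 to 56 mm from the tray's centre towards its +y end: flat round food can of steel with a paper label, diameter 62 mm, height 42 mm, pull tab on the lid; about 140 g. Origin: centre of its underside; z up along its axis.
- stock_carton: Stock already standing loose in the carton tray, 54 to 64 mm from the tray's centre towards its -y end: small plain cardboard grocery carton with a pale paper panel on its broad faces, standing upright: 70 mm wide (its x), 32 mm thick (its y), 88 mm high (z); about 110 g, rigid. Origin: centre of its underside.
Mind the look-alikes: they are no part of the job. Leave any yellow look-alike of the jar_short alone. Leave any blue look-alike of the jar_tall alone.

How it is judged:
At the end, for the whole second after the job is handed in: Both spice jars in the jar tray, the can in the can tray, the carton in the carton tray: underside on the tray floor (origin under 12 mm above the tray's), upright within 0.15 rad, released, at rest; the stock still upright in its trays (x of jar_tall in the frame of tray_jars between -0.066 and 0.066 m and y of jar_tall in the frame of tray_jars between -0.091 and 0.091 m and z of jar_tall in the frame of tray_jars between -0.004 and 0.012 m and angle between each of jar_tall, jar_short, can, carton, stock_jar, stock_can, stock_carton's own z axis and vertical below 0.15 rad and linear speed of each of jar_tall, jar_short, can, carton, stock_jar, stock_can, stock_carton below 0.02 m/s and angular speed of each of jar_tall, jar_short, can, carton below 0.2 rad/s and contact force between the fingers and jar_tall below 0.1 N and x of jar_short in the frame of tray_jars between -0.066 and 0.066 m and y of jar_short in the frame of tray_jars between -0.091 and 0.091 m and z of jar_short in the frame of tray_jars between -0.004 and 0.012 m and contact force between the fingers and jar_short below 0.1 N and x of can in the frame of tray_cans between -0.066 and 0.066 m and y of can in the frame of tray_cans between -0.091 and 0.091 m and z of can in the frame of tray_cans between -0.004 and 0.012 m and contact force between the fingers and can below 0.1 N and x of carton in the frame of tray_cartons between -0.066 and 0.066 m and y of carton in the frame of tray_cartons between -0.091 and 0.091 m and z of carton in the frame of tray_cartons between -0.004 and 0.012 m and contact force between the fingers and carton below 0.1 N and x of stock_jar in the frame of tray_jars between -0.066 and 0.066 m and y of stock_jar in the frame of tray_jars between -0.091 and 0.091 m and z of stock_jar in the frame of tray_jars between -0.004 and 0.012 m and x of stock_can in the frame of tray_cans between -0.066 and 0.066 m and y of stock_can in the frame of tray_cans between -0.091 and 0.091 m and z of stock_can in the frame of tray_cans between -0.004 and 0.012 m and x of stock_carton in the frame of tray_cartons between -0.066 and 0.066 m and y of stock_carton in the frame of tray_cartons between -0.091 and 0.091 m and z of stock_carton in the frame of tray_cartons between -0.004 and 0.012 m); the robot touches nothing.
It fails at once if stock already in a tray shoved more than 20 mm or tipped over (distance of any of stock_jar, stock_can, stock_carton from where it was at the start of the episode above 0.02 m or angle between any of stock_jar, stock_can, stock_carton's own z axis and vertical above 0.4 rad).
It fails at once if a grocery dropped: falling freely, out of the fingers, with its underside still more than 25 mm above the counter ((height (world z) of jar_tall above 0.025 m and contact force between the fingers and jar_tall below 0.02 N and linear speed of jar_tall above 0.35 m/s) or (height (world z) of jar_short above 0.025 m and contact force between the fingers and jar_short below 0.02 N and linear speed of jar_short above 0.35 m/s) or (height (world z) of can above 0.025 m and contact force between the fingers and can below 0.02 N and linear speed of can above 0.35 m/s) or (height (world z) of carton above 0.025 m and contact force between the fingers and carton below 0.02 N and linear speed of carton above 0.35 m/s)).
It also fails if it takes over 96 s, if anything falls off the work surface, if the arm or the gripper's body presses on something with over 40 N, if the wrist force passes 120 N, or if a joint passes its speed limit or range.

## Working session

There is one attempt and no reset: what is moved stays moved. The work goes in short steps, Python scripts to look and compute and a tool call to move; the robot and the scene stay as the last step left them, time stands still between calls to the robot, and variables do not carry over. Pictures are saved under pics/ and viewed, at most 14 in all, crops included, and the job is handed in when it is done.

Besides the shell and the picture viewer there is one more tool, called after "Emit:" as name([rows], argument=value, ...), one row to a line, values as JSON. jog_arm: Moves the arm, as the interface text tells. Its arguments: {"type":"object","properties":{"series":{"type":"array"}},"required":["series"]}

```bash
ls; mkdir -p pics
python3 - <<'E'
from bench import ctrl
import cv2, numpy as np
for n in ("top","scene"):
    c=ctrl.camera(n); cv2.imwrite(f"pics/{n}0.png",c["frame"]); np.savez(f"{n}0.npz",**c)
    print(n,c["fx"],c["cx"],c["cy"],np.round(c["xyz"],3),np.round(c["rotation"],3).tolist())
o=ctrl.get_obs(); print({k:np.round(v,3).tolist() for k,v in o.items()})
E
```

```text
pics
top 370.87508519201253 318.28862894748335 198.8024247216881 [0.393 0.022 0.951] [-0.053, 0.713, -0.698, 0.038]
scene 511.2686915492951 319.855195821625 202.37756687076188 [ 0.936 -0.795  0.808] [-0.426, 0.871, 0.223, -0.099]
{'time_s': 0.1, 'q': [1.013, 0.181, 1.608, -0.0, 1.354, -0.206], 'dq': [-0.0, -0.002, -0.005, 0.001, 0.002, 0.002], 'joint_efforts': [0.0, -44.587, -35.224, -0.0, 0.004, -0.0], 'eef_pos': [0.198, 0.539, 0.23], 'eef_rot': [-0.0, 0.175, 0.985, -0.001], 'wrist_force': [0.194, -0.86, 0.028], 'torque': [0.019, 0.01, -0.026], 'grasp_force': 0.0, 'opening': 1.002}
```

View pics/top0.png

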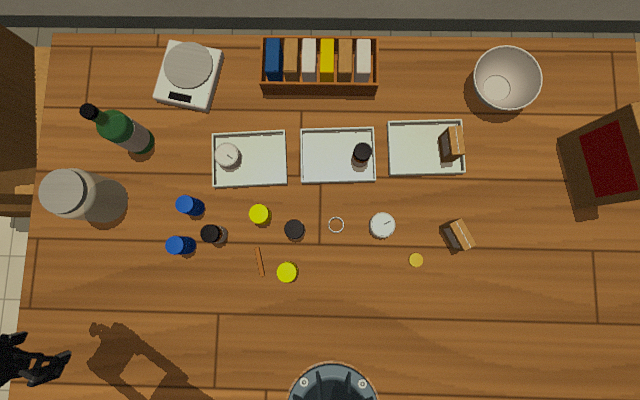

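View pics/scene0.png

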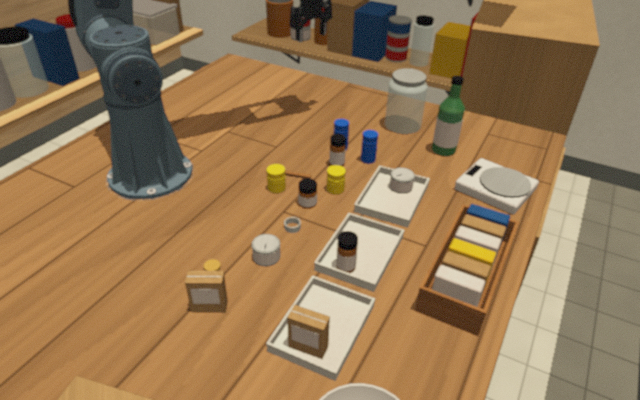

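The top view shows the can tray at (249,158), the jar tray at (338,155) and the carton tray at (426,147). The loose items are the tall jar at (213,234) between blue look-alikes at (190,205) and (180,245), the short jar at (294,230), the can at (382,225) and the carton at (458,236). The scene view agrees with this.

```bash
cat > h.py <<'E'
import numpy as np, cv2
from scipy.spatial.transform import Rotation as R
from scipy.ndimage import label
def rot(c):
    q=np.asarray(c["rotation"],float); return R.from_quat(q[[1,2,3,0]]).as_matrix() if q.size==4 else q
def cloud(c):
    z=c["z_map"]; v,u=np.mgrid[:400,:640]
    p=np.stack([(u-c["cx"])/c["fx"]*z,(v-c["cy"])/c["fy"]*z,z],-1)@rot(c).T+c["xyz"]
    p[z==0]=np.nan; return p
def blobs(P,zmin,box,cell=.002,minn=25):
    """grid the points above zmin, label, describe top faces"""
    p=P.reshape(-1,3); p=p[~np.isnan(p[:,0])]
    p=p[(p[:,2]>zmin)&(p[:,2]<.13)&(p[:,0]>box[0])&(p[:,0]<box[1])&(p[:,1]>box[2])&(p[:,1]<box[3])]
    ij=((p[:,:2]-[box[0],box[2]])/cell).astype(int)
    g=np.zeros(ij.max(0)+1,np.uint8); g[ij[:,0],ij[:,1]]=1
    g=cv2.dilate(g,np.ones((3,3))); l,n=label(g); k=l[ij[:,0],ij[:,1]]
    for i in range(1,n+1):
        q=p[k==i]
        if len(q)<minn: continue
        h=np.percentile(q[:,2],95); t=q[q[:,2]>h-.006]
        (cx,cy),(w,d),a=cv2.minAreaRect((t[:,:2]*1000).astype(np.float32))
        yield h,(cx,cy),(w,d),a,len(t)
E
python3 - <<'E'
from h import *
for n in ("top","scene"):
    c=np.load(n+"0.npz"); P=cloud(c); print(n)
    t=P[(P[...,2]>-.02)&(P[...,2]<.02)&(P[...,0]>.2)&(P[...,0]<.5)]; print("table z",np.median(t[:,2]))
    for zm in (.03,):
        for b in blobs(P,zm,(.2,.7,-.5,.5)): print("h %.4f c %.1f %.1f size %.1f %.1f a %.1f n %d"%(b[0],*b[1],*b[2],b[3],b[4]))
c=np.load("top0.npz");P=cloud(c)
# tray rims
m=(P[...,2]>.018)&(P[...,2]<.03)&(P[...,0]>.4)&(P[...,0]<.7)&(abs(P[...,1])<.4)
for b in blobs(np.where(m[...,None],P,np.nan),.018,(.4,.7,-.4,.4),.003,60): print("rim %.4f c %.1f %.1f size %.1f %.1f a %.1f n %d"%(b[0],*b[1],*b[2],b[3],b[4]))
E
```

```text
top
table z -0.0018238422471062998
h 0.0625 c 333.3 112.9 size 44.5 45.3 a 2.0 n 317
h 0.0879 c 392.1 375.4 size 41.8 43.0 a 1.3 n 277
h 0.0884 c 430.1 -294.1 size 69.7 32.9 a 28.5 n 435
h 0.0880 c 420.6 294.8 size 39.7 43.3 a 1.1 n 269
h 0.0623 c 435.3 98.2 size 46.0 45.7 a 46.1 n 302
h 0.0433 c 452.0 -116.8 size 59.0 61.5 a 0.9 n 493
h 0.0626 c 470.9 185.5 size 44.0 46.3 a 0.6 n 302
h 0.0882 c 487.4 358.7 size 40.9 43.9 a 1.1 n 261
h 0.0473 c 620.4 275.6 size 60.0 58.6 a 7.2 n 442
h 0.0924 c 622.2 -61.6 size 41.5 41.5 a 30.0 n 256
h 0.0926 c 653.0 -284.0 size 70.3 32.7 a 7.4 n 397
h 0.1255 c 660.2 489.5 size 15.7 59.3 a 86.7 n 64
scene
table z -0.0011357433996130872
h 0.0625 c 328.7 114.0 size 45.0 50.6 a 50.8 n 169
h 0.0886 c 389.3 371.9 size 41.0 44.0 a 84.5 n 104
h 0.0883 c 428.2 -294.7 size 69.9 35.7 a 29.6 n 498
h 0.0879 c 419.1 293.1 size 41.1 43.2 a 27.5 n 122
h 0.0625 c 432.4 97.6 size 47.8 47.6 a 88.6 n 189
h 0.0433 c 448.6 -117.6 size 61.2 62.0 a 53.6 n 446
h 0.0623 c 467.9 187.0 size 44.0 53.2 a 27.7 n 171
h 0.0879 c 486.6 356.5 size 42.9 43.4 a 29.0 n 121
h 0.0471 c 618.8 274.4 size 60.1 62.2 a 58.8 n 270
h 0.0920 c 620.0 -62.3 size 41.2 43.8 a 43.5 n 253
h 0.0921 c 650.6 -284.6 size 71.2 34.9 a 7.1 n 620
h 0.1256 c 661.1 488.5 size 62.2 22.2 a 0.5 n 70
rim 0.0259 c 617.3 224.1 size 140.8 190.7 a 3.9 n 457
rim 0.0259 c 631.1 -4.1 size 140.9 190.1 a 2.5 n 387
rim 0.0260 c 642.6 -231.0 size 116.7 192.5 a 1.3 n 246
```

Run:
```python
from h import *
A=[]
for n in ("top","scene"):
    P=cloud(np.load(n+"0.npz"))
    m=(P[...,2]>.021)&(P[...,2]<.030)&(P[...,0]>.54)&(P[...,0]<.74)&(P[...,1]>-.345)&(P[...,1]<.35)
    p=P[m]
    for lo,hi in ((.1,.35),(-.11,.105),(-.345,-.115)):
        t=(p[(p[:,1]>lo)&(p[:,1]<hi)][:,:2]*1000).astype(np.float32); print(n,cv2.minAreaRect(t),len(t))
    for cx,cy in ((.43,-.295),(.652,-.285)):
        q=P[(abs(P[...,0]-cx)<.06)&(abs(P[...,1]-cy)<.06)&(P[...,2]>.082)][:,:2]
        w,v=np.linalg.eigh(np.cov(q.T)); print(" long axis deg",np.degrees(np.arctan2(v[1,1],v[0,1]))%180)
```

```text
top ((617.340576171875, 224.11572265625), (140.76097106933594, 190.7397003173828), 3.9761416912078857) 442
top ((631.0810546875, -4.1543121337890625), (140.84780883789062, 190.046630859375), 2.484588861465454) 408
top ((655.257568359375, -230.25982666015625), (140.84017944335938, 191.06875610351562), 2.5571160316467285) 422
 long axis deg 28.804424243681808
 long axis deg 6.827535193710304
scene ((614.7246704101562, 223.642822265625), (141.20877075195312, 196.79368591308594), 4.232869625091553) 354
scene ((627.9034423828125, -3.8781356811523438), (141.56434631347656, 194.8111114501953), 2.531498432159424) 545
scene ((652.0592041015625, -229.4024658203125), (141.3878173828125, 193.01239013671875), 2.497716188430786) 859
 long axis deg 28.681305399955164
 long axis deg 6.195837110302563
```

Emit:
jog_arm([
  [[0,0,0,0,0,0.122,85],[0,0,0,0,0,0.122,85],[0,0,0,0,0,0.122,85],[0,0,0,0,0,0.122,85],[0,0,0,0,0,0.122,85],[0,0,0,0,0,0.122,85],[0,0,0,0,0,0.122,85],[0,0,0,0,0,0.122,85],[0,0,0,0,0,0.122,85],[0,0,0,0,0,0.122,85]],
])

```text
time_s: 1.1
eef_pos: [0.1979, 0.5395, 0.2307]
eef_rot: [0.0, 0.709, 0.705, -0.001]
wrist_force: [0.3, -0.0, -0.3]
opening: 0.995
grasp_force: 0.0
```

Emit:
jog_arm([
  [[-37,20,2,0,0,0,85],[-37,20,2,0,0,0,85],[-37,20,2,0,0,0,85],[-37,20,2,0,0,0,85],[-37,20,2,0,0,0,85],[-37,20,2,0,0,0,85],[-37,20,2,0,0,0,85],[-37,20,2,0,0,0,85],[-37,20,2,0,0,0,85],[-37,20,2,0,0,0,85]],
])

```text
time_s: 2.1
eef_pos: [0.398, 0.168, 0.2111]
eef_rot: [-0.0, 0.707, 0.707, -0.0]
wrist_force: [0.7, 1.2, 0.4]
opening: 1.002
grasp_force: 0.0
```

Emit:
jog_arm([
  [[-23,12,0,0,0,0,85],[-24,12,0,0,0,0,85],[-24,12,0,0,0,0,85],[0,0,32,0,0,0,85],[0,0,32,0,0,0,85],[0,0,32,0,0,0,85],[0,0,32,0,0,0,85],[0,0,32,0,0,0,85],[0,0,20,0,0,0,85],[0,0,11,0,0,0,85]],
])

```text
time_s: 3.1
eef_pos: [0.4319, 0.0986, 0.0182]
eef_rot: [-0.001, 0.707, 0.707, -0.001]
wrist_force: [-0.9, 0.3, -0.3]
opening: 1.0
grasp_force: 0.0
```

Emit:
jog_arm([
  [[0,0,0,0,0,0,40],[0,0,0,0,0,0,40],[0,0,0,0,0,0,40],[0,0,0,0,0,0,40],[0,0,0,0,0,0,40],[0,0,0,0,0,0,40],[0,0,0,0,0,0,40],[0,0,0,0,0,0,40],[0,0,0,0,0,0,40],[0,0,0,0,0,0,40]],
])

```text
time_s: 4.1
eef_pos: [0.435, 0.0986, 0.0217]
eef_rot: [0.001, 0.707, 0.707, 0.001]
wrist_force: [-0.4, 0.4, 6.3]
opening: 0.554
grasp_force: 62.1
```

Emit:
jog_arm([
  [[0,0,-5,0,0,0,40],[0,0,-15,0,0,0,40],[0,0,-25,0,0,0,40],[0,0,-25,0,0,0,40],[-2,8,-25,0,0,0,40],[-5,20,-15,0,0,0,40],[-7,30,0,0,0,0,40],[-7,30,0,0,0,0,40],[-7,30,0,0,0,0,40],[-5,25,0,0,0,0,40]],
])

```text
time_s: 5.1
eef_pos: [0.5778, 0.0649, 0.1305]
eef_rot: [0.0, 0.708, 0.707, 0.0]
wrist_force: [0.5, 0.9, -0.8]
opening: 0.545
grasp_force: 62.0
```

Emit:
jog_arm([
  [[-5,25,0,0,0,0,40],[-4,15,0,0,0,0,40],[-1,9,0,0,0,0,40],[0,0,10,0,0,0,40],[0,0,20,0,0,0,40],[0,0,20,0,0,0,40],[0,0,20,0,0,0,40],[0,0,10,0,0,0,40],[0,0,0,0,0,0,40],[0,0,0,0,0,0,40]],
])

```text
time_s: 6.1
eef_pos: [0.6256, 0.0556, 0.0507]
eef_rot: [0.0, 0.707, 0.707, 0.0]
wrist_force: [-0.0, 0.1, -1.4]
opening: 0.548
grasp_force: 62.0
```

Emit:
jog_arm([
  [[0,0,8,0,0,0,40],[0,0,5,0,0,0,40],[0,0,4,0,0,0,40],[0,0,2,0,0,0,40],[0,0,2,0,0,0,40],[0,0,1,0,0,0,40],[0,0,1,0,0,0,40],[0,0,0,0,0,0,40],[0,0,0,0,0,0,40],[0,0,0,0,0,0,40]],
])

```text
time_s: 7.1
eef_pos: [0.6257, 0.0554, 0.0274]
eef_rot: [0.0, 0.707, 0.707, 0.0]
wrist_force: [0.3, 0.4, -1.2]
opening: 0.548
grasp_force: 62.0
```

Emit:
jog_arm([
  [[0,0,1,0,0,0,40],[0,0,1,0,0,0,40],[0,0,0,0,0,0,40],[0,0,0,0,0,0,55],[0,0,0,0,0,0,66],[0,0,0,0,0,0,70],[0,0,0,0,0,0,70],[0,0,0,0,0,0,70],[0,0,-10,0,0,0,70],[0,0,-20,0,0,0,70]],
])

```text
time_s: 8.1
eef_pos: [0.6242, 0.0555, 0.0543]
eef_rot: [-0.001, 0.707, 0.707, -0.001]
wrist_force: [-0.7, 0.3, 0.3]
opening: 0.817
grasp_force: 0.0
```

Emit:
jog_arm([
  [[0,0,-30,0,0,0,85],[0,0,-40,0,0,0,85],[15,-10,-40,0,0,0,85],[32,-27,-15,0,0,0,85],[32,-28,0,0,0,0,85],[32,-28,0,0,0,0,85],[32,-28,0,0,0,0,85],[32,-28,0,0,0,0,85],[32,-28,0,0,0,0,85],[31,-28,0,0,0,0,85]],
])

```text
time_s: 9.1
eef_pos: [0.4197, 0.2948, 0.1813]
eef_rot: [0.0, 0.707, 0.707, 0.001]
wrist_force: [0.3, 0.3, 0.4]
opening: 0.999
grasp_force: 0.0
```

```bash
cat > look.py <<'E'
from bench import ctrl
from h import *
import sys
c=ctrl.camera("top"); cv2.imwrite(f"pics/{sys.argv[1]}.png",c["frame"]); P=cloud(c)
for b in blobs(P,.03,(.2,.71,-.5,.42)): print("h %.4f c %.1f %.1f size %.1f %.1f a %.1f n %d"%(b[0],*b[1],*b[2],b[3],b[4]))
E
python3 look.py a1
```

```text
h 0.0624 c 333.4 113.0 size 44.5 45.3 a 1.3 n 317
h 0.0884 c 429.9 -294.2 size 70.1 32.5 a 28.1 n 433
h 0.0879 c 420.6 294.9 size 39.7 42.8 a 1.2 n 268
h 0.0434 c 452.0 -116.6 size 58.9 61.1 a 1.3 n 486
h 0.0625 c 471.0 185.3 size 43.8 47.0 a 0.6 n 300
h 0.0753 c 500.5 341.1 size 12.1 1.4 a 34.8 n 9
h 0.0467 c 619.9 275.9 size 59.3 59.8 a 54.5 n 454
h 0.0925 c 622.1 -61.6 size 40.7 41.3 a 48.5 n 255
h 0.0667 c 627.3 55.6 size 45.6 46.6 a 47.8 n 285
h 0.0928 c 653.0 -284.7 size 70.0 33.7 a 5.7 n 394
```

The short jar stands on the tray floor (its top is at 66.7 mm, which is 62 + 4) and the stock hasn't moved. Next is the tall jar.

Emit:
jog_arm([
  [[0,0,20,0,0,0,85],[0,0,30,0,0,0,85],[0,0,30,0,0,0,85],[0,0,30,0,0,0,85],[0,0,25,0,0,0,85],[0,0,13,0,0,0,85],[0,0,0,0,0,0,85],[0,0,0,0,0,0,40],[0,0,0,0,0,0,36],[0,0,0,0,0,0,36]],
])

```text
time_s: 10.15
eef_pos: [0.4217, 0.294, 0.0337]
eef_rot: [0.0, 0.707, 0.707, 0.001]
wrist_force: [-0.6, 0.3, 17.9]
opening: 0.512
grasp_force: 14.7
```

Emit:
jog_arm([
  [[0,0,0,0,0,0,36],[0,0,0,0,0,0,36],[0,0,0,0,0,0,36],[0,0,0,0,0,0,36],[0,0,-5,0,0,0,36],[0,0,-15,0,0,0,36],[0,0,-25,0,0,0,36],[0,0,-30,0,0,0,36],[0,0,-30,0,0,0,36],[0,0,-25,0,0,0,36]],
])

```text
time_s: 11.15
eef_pos: [0.4211, 0.2937, 0.1644]
eef_rot: [0.0, 0.707, 0.707, 0.001]
wrist_force: [1.4, -1.0, -2.5]
opening: 0.505
grasp_force: 59.6
```

Emit:
jog_arm([
  [[-10,7,0,0,0,0,36],[-25,18,0,0,0,0,36],[-35,25,0,0,0,0,36],[-38,26,0,0,0,0,36],[-38,26,0,0,0,0,36],[-38,26,0,0,0,0,36],[-38,27,0,0,0,0,36],[-35,26,0,0,0,0,36],[-25,18,0,0,0,0,36],[-15,10,0,0,0,0,36]],
])

```text
time_s: 12.15
eef_pos: [0.63, -0.0068, 0.1607]
eef_rot: [-0.0, 0.708, 0.706, -0.001]
wrist_force: [-0.0, 0.1, -2.5]
opening: 0.502
grasp_force: 59.8
```

Emit:
jog_arm([
  [[0,0,10,0,0,0,36],[0,0,20,0,0,0,36],[0,0,25,0,0,0,36],[0,0,25,0,0,0,36],[0,0,20,0,0,0,36],[0,0,10,0,0,0,36],[0,0,6,0,0,0,36],[0,0,3,0,0,0,36],[0,0,2,0,0,0,36],[0,0,0,0,0,0,36]],
])

```text
time_s: 13.15
eef_pos: [0.6301, -0.0036, 0.042]
eef_rot: [0.001, 0.707, 0.707, 0.0]
wrist_force: [0.6, 0.1, -1.0]
opening: 0.503
grasp_force: 59.8
```

Emit:
jog_arm([
  [[0,0,2,0,0,0,36],[0,0,1,0,0,0,36],[0,0,1,0,0,0,36],[0,0,1,0,0,0,36],[0,0,0,0,0,0,36],[0,0,0,0,0,0,36],[0,0,0,0,0,0,36],[0,0,0,0,0,0,36],[0,0,0,0,0,0,36],[0,0,0,0,0,0,36]],
])

```text
time_s: 14.15
eef_pos: [0.6299, -0.0038, 0.038]
eef_rot: [0.0, 0.707, 0.707, 0.0]
wrist_force: [-5.1, 0.7, 9.6]
opening: 0.504
grasp_force: 61.0
```

Contact at 9.6 N. I'll release and go up.

Emit:
jog_arm([
  [[0,0,0,0,0,0,50],[0,0,0,0,0,0,60],[0,0,0,0,0,0,66],[0,0,0,0,0,0,66],[0,0,0,0,0,0,66],[0,0,-10,0,0,0,66],[0,0,-20,0,0,0,66],[0,0,-35,0,0,0,66],[0,0,-40,0,0,0,85],[0,0,-40,0,0,0,85]],
])

```text
time_s: 15.15
eef_pos: [0.6293, -0.0035, 0.1833]
eef_rot: [-0.0, 0.707, 0.707, -0.0]
wrist_force: [1.2, -0.4, -0.4]
opening: 0.997
grasp_force: 0.0
```

Emit:
jog_arm([
  [[-10,-20,0,0,0,0,85],[-20,-32,0,0,0,0,85],[-23,-36,0,0,0,0,85],[-23,-36,0,0,0,0,85],[-22,-34,0,0,0,0,85],[-15,-22,20,0,0,0,85],[0,0,30,0,0,0,85],[0,0,30,0,0,0,85],[0,0,30,0,0,0,85],[0,0,20,0,0,0,85]],
])

```text
time_s: 16.15
eef_pos: [0.4488, -0.1163, 0.0502]
eef_rot: [-0.0, 0.708, 0.707, -0.0]
wrist_force: [0.8, 0.2, 0.1]
opening: 0.996
grasp_force: 0.0
```

```bash
python3 look.py a2
```

```text
h 0.0625 c 333.4 113.0 size 44.5 45.2 a 2.0 n 315
h 0.0878 c 392.0 375.0 size 41.7 42.9 a 1.9 n 270
h 0.1289 c 397.1 -111.4 size 44.8 20.3 a 18.0 n 27
h 0.0886 c 424.0 -297.6 size 55.3 31.9 a 27.4 n 261
h 0.0624 c 470.9 185.7 size 44.0 46.4 a 2.2 n 300
h 0.0881 c 487.6 358.4 size 40.9 43.8 a 2.4 n 269
h 0.0470 c 619.7 275.5 size 60.3 58.6 a 46.1 n 454
h 0.0925 c 622.6 -61.6 size 40.6 42.0 a 89.7 n 251
h 0.0666 c 627.3 55.5 size 45.2 46.0 a 68.9 n 284
h 0.0922 c 631.1 -2.1 size 41.9 40.7 a 0.1 n 257
h 0.0926 c 653.0 -284.3 size 69.9 33.9 a 4.5 n 401
```

Emit:
jog_arm([
  [[0,1,20,0,0,0,85],[0,0,15,0,0,0,85],[0,0,8,0,0,0,85],[0,0,0,0,0,0,85],[0,0,0,0,0,0,54],[0,0,0,0,0,0,54],[0,0,0,0,0,0,54],[0,0,0,0,0,0,54],[0,0,0,0,0,0,54],[0,0,0,0,0,0,54]],
])

```text
time_s: 17.2
eef_pos: [0.4514, -0.1169, 0.0097]
eef_rot: [0.001, 0.707, 0.707, 0.0]
wrist_force: [-0.3, -0.2, 5.2]
opening: 0.71
grasp_force: 64.4
```

Emit:
jog_arm([
  [[0,0,-5,0,0,0,54],[0,0,-15,0,0,0,54],[0,0,-25,0,0,0,54],[0,0,-30,0,0,0,54],[0,0,-30,0,0,0,54],[8,5,-20,0,0,0,54],[25,14,-10,0,0,0,54],[35,19,0,0,0,0,54],[38,21,0,0,0,0,54],[38,21,0,0,0,0,54]],
])

```text
time_s: 18.2
eef_pos: [0.5313, 0.0288, 0.1443]
eef_rot: [0.001, 0.708, 0.707, 0.0]
wrist_force: [0.0, -1.6, -1.2]
opening: 0.71
grasp_force: 65.3
```

Emit:
jog_arm([
  [[38,21,0,0,0,0,54],[38,21,0,0,0,0,54],[38,21,0,0,0,0,54],[28,17,0,0,0,0,54],[15,8,0,0,0,0,54],[0,0,10,0,0,0,54],[0,0,20,0,0,0,54],[0,0,25,0,0,0,54],[0,0,20,0,0,0,54],[0,0,10,0,0,0,54]],
])

```text
time_s: 19.2
eef_pos: [0.6165, 0.1832, 0.0557]
eef_rot: [-0.001, 0.708, 0.707, -0.002]
wrist_force: [-0.1, -0.5, -1.1]
opening: 0.706
grasp_force: 65.4
```

Emit:
jog_arm([
  [[0,1,15,0,0,0,54],[0,0,10,0,0,0,54],[0,0,6,0,0,0,54],[0,0,4,0,0,0,54],[0,0,2,0,0,0,54],[0,0,1,0,0,0,54],[0,0,0,0,0,0,54],[0,0,0,0,0,0,54],[0,0,0,0,0,0,54],[0,0,0,0,0,0,54]],
])

```text
time_s: 20.2
eef_pos: [0.6199, 0.1844, 0.0205]
eef_rot: [0.0, 0.707, 0.707, 0.0]
wrist_force: [0.8, -0.0, -1.9]
opening: 0.707
grasp_force: 65.4
```

Emit:
jog_arm([
  [[0,0,3,0,0,0,54],[0,0,2,0,0,0,54],[0,0,1,0,0,0,54],[0,0,1,0,0,0,54],[0,0,0,0,0,0,54],[0,0,0,0,0,0,54],[0,0,0,0,0,0,54],[0,0,0,0,0,0,54],[0,0,0,0,0,0,54],[0,0,0,0,0,0,54]],
])

```text
time_s: 21.2
eef_pos: [0.6198, 0.1844, 0.0138]
eef_rot: [-0.0, 0.707, 0.707, -0.0]
wrist_force: [-3.2, -0.7, 4.8]
opening: 0.71
grasp_force: 65.8
```

Emit:
jog_arm([
  [[0,0,0,0,0,0,65],[0,0,0,0,0,0,72],[0,0,0,0,0,0,76],[0,0,0,0,0,0,76],[0,0,0,0,0,0,76],[0,0,-10,0,0,0,76],[0,0,-20,0,0,0,76],[0,0,-40,0,0,0,76],[0,0,-45,0,0,0,70],[0,0,-45,0,0,0,70]],
])

```text
time_s: 22.2
eef_pos: [0.6195, 0.1843, 0.1754]
eef_rot: [-0.0, 0.707, 0.707, -0.0]
wrist_force: [1.1, 0.8, -0.1]
opening: 0.822
grasp_force: 0.0
```

Emit:
jog_arm([
  [[-20,-10,-10,0,0,0,70],[-42,-18,0,0,0,0,70],[-42,-18,0,0,0,0,70],[-42,-18,0,0,0,0,70],[-42,-18,0,0,0,0,70],[-42,-18,0,0,0,0,70],[-42,-18,0,0,0,0,70],[-42,-18,0,0,0,0,70],[-42,-18,0,0,0,0,70],[-42,-18,0,0,0,0,70]],
])

```text
time_s: 23.2
eef_pos: [0.4466, -0.2151, 0.1844]
eef_rot: [0.001, 0.707, 0.707, 0.0]
wrist_force: [-0.4, -0.3, 0.5]
opening: 0.821
grasp_force: 0.0
```

Emit:
jog_arm([
  [[-42,-18,0,0,0,0,70],[-30,-6,0,0,0,0,70],[0,0,0,0,0,0.134,70],[0,0,0,0,0,0.134,70],[0,0,0,0,0,0.134,70],[0,0,0,0,0,0.134,70],[0,0,0,0,0,0.134,70],[0,0,0,0,0,0.134,70],[0,0,0,0,0,0.134,70],[0,0,0,0,0,0.134,70]],
])

```text
time_s: 24.2
eef_pos: [0.4234, -0.2855, 0.1842]
eef_rot: [0.0, 0.97, 0.244, 0.0]
wrist_force: [0.2, 0.7, -0.0]
opening: 0.817
grasp_force: 0.0
```

```bash
python3 look.py a3
python3 - <<'E'
from bench import ctrl
from h import *
o=ctrl.get_obs(); q=np.array(o["eef_rot"]); M=R.from_quat(q[[1,2,3,0]]).as_matrix()
d=np.array([.429,-.2945,.034])-o["eef_pos"]; print(o["eef_pos"],"tool shift mm",M.T@d*1000,"ydir",np.degrees(np.arctan2(M[1,1],M[0,1])))
E
```

```text
h 0.0624 c 333.4 112.9 size 44.5 45.4 a 2.6 n 312
h 0.0877 c 391.5 374.3 size 42.1 42.7 a 46.8 n 276
h 0.0884 c 440.6 -288.3 size 45.7 32.0 a 28.5 n 266
h 0.0627 c 470.9 185.4 size 44.0 46.5 a 1.0 n 301
h 0.0882 c 487.4 358.2 size 40.8 43.6 a 0.9 n 267
h 0.0473 c 619.8 276.1 size 60.5 59.1 a 18.0 n 444
h 0.0473 c 622.2 184.5 size 60.0 58.5 a 3.7 n 452
h 0.0924 c 622.2 -61.5 size 41.3 40.6 a 1.5 n 255
h 0.0665 c 627.4 55.9 size 46.2 45.9 a 45.4 n 285
h 0.0924 c 631.0 -2.3 size 41.7 41.1 a 3.5 n 256
h 0.0926 c 652.8 -284.2 size 69.9 34.0 a 7.6 n 404
[ 0.42340375 -0.28551011  0.18413023] tool shift mm [  0.71224655  10.41188428 150.14095819] ydir -62.164042540766424
```

Emit:
jog_arm([
  [[1,10,0,0,0,-0.015,70],[0,0,25,0,0,0,70],[0,0,30,0,0,0,70],[0,0,30,0,0,0,70],[0,0,30,0,0,0,70],[0,0,22,0,0,0,70],[0,0,13,0,0,0,70],[0,0,0,0,0,0,70],[0,0,0,0,0,0,24],[0,0,0,0,0,0,24]],
])

```text
time_s: 25.25
eef_pos: [0.4299, -0.2947, 0.0347]
eef_rot: [0.001, 0.967, 0.254, 0.001]
wrist_force: [0.1, 0.0, -0.5]
opening: 0.49
grasp_force: 0.0
```

Emit:
jog_arm([
  [[0,0,0,0,0,0,24],[0,0,0,0,0,0,24],[0,0,0,0,0,0,24],[0,0,0,0,0,0,24],[0,0,0,0,0,0,24],[0,0,0,0,0,0,24],[0,0,0,0,0,0,24],[0,0,0,0,0,0,24],[0,0,0,0,0,0,24],[0,0,0,0,0,0,24]],
])

```text
time_s: 26.25
eef_pos: [0.43, -0.2948, 0.0348]
eef_rot: [0.001, 0.967, 0.254, 0.001]
wrist_force: [0.9, 0.6, 6.6]
opening: 0.37
grasp_force: 60.1
```

Emit:
jog_arm([
  [[0,0,-5,0,0,0,24],[0,0,-15,0,0,0,24],[0,0,-25,0,0,0,24],[0,0,-30,0,0,0.05,24],[0,0,-30,0,0,0.09,24],[0,0,-25,0,0,0.1,24],[0,0,-10,0,0,0.1,24],[0,0,0,0,0,0.09,24],[0,0,0,0,0,0.04,24],[0,0,0,0,0,0,24]],
])

```text
time_s: 27.25
eef_pos: [0.4287, -0.2935, 0.1734]
eef_rot: [-0.0, 1.0, 0.021, -0.0]
wrist_force: [0.4, -0.2, -0.2]
opening: 0.367
grasp_force: 59.3
```

Run:
```python
from bench import ctrl
from h import *
o=ctrl.get_obs(); q=np.array(o["eef_rot"]); M=R.from_quat(q[[1,2,3,0]]).as_matrix()
d=np.array([.652,-.195,.039])-o["eef_pos"]; print(o["eef_pos"],"tool shift mm",M.T@d*1000,"ydir",np.degrees(np.arctan2(M[1,1],M[0,1])))
```

```text
[ 0.42870342 -0.293452    0.17344172] tool shift mm [227.32066385 -88.80816999 134.41413121] ydir -87.5532503689457
```

Emit:
jog_arm([
  [[8,-3,0,0,0,0,24],[20,-8,0,0,0,0,24],[30,-12,0,0,0,0,24],[36,-14,0,0,0,0,24],[36,-14,0,0,0,0,24],[36,-14,0,0,0,0,24],[30,-12,0,0,0,0,24],[20,-8,0,0,0,0,24],[11,-4,0,0,0,0,24],[0,0,0,0,0,0,24]],
])

```text
time_s: 28.25
eef_pos: [0.6528, -0.194, 0.1726]
eef_rot: [-0.0, 1.0, 0.023, -0.0]
wrist_force: [1.0, -0.6, -0.4]
opening: 0.368
grasp_force: 59.4
```

Emit:
jog_arm([
  [[0,0,10,0,0,0,24],[0,0,20,0,0,0,24],[0,0,25,0,0,0,24],[0,0,25,0,0,0,24],[0,0,20,0,0,0,24],[0,0,14,0,0,0,24],[0,0,8,0,0,0,24],[0,0,4,0,0,0,24],[0,0,2,0,0,0,24],[0,0,0,0,0,0,24]],
])

```text
time_s: 29.25
eef_pos: [0.6524, -0.1954, 0.046]
eef_rot: [0.0, 1.0, 0.021, 0.001]
wrist_force: [-0.3, -0.0, -1.4]
opening: 0.367
grasp_force: 59.4
```

Emit:
jog_arm([
  [[0,0,3,0,0,0,24],[0,0,2,0,0,0,24],[0,0,1,0,0,0,24],[0,0,1,0,0,0,24],[0,0,0,0,0,0,24],[0,0,0,0,0,0,24],[0,0,0,0,0,0,24],[0,0,0,0,0,0,24],[0,0,0,0,0,0,24],[0,0,0,0,0,0,24]],
])

```text
time_s: 30.25
eef_pos: [0.6521, -0.1951, 0.0389]
eef_rot: [0.0, 1.0, 0.021, 0.0]
wrist_force: [-2.0, 1.2, 5.2]
opening: 0.369
grasp_force: 59.8
```

Contact. I'll release, rise, and pull back clear of the view.

Emit:
jog_arm([
  [[0,0,0,0,0,0,36],[0,0,0,0,0,0,44],[0,0,0,0,0,0,48],[0,0,0,0,0,0,48],[0,0,0,0,0,0,48],[0,0,-10,0,0,0,48],[0,0,-20,0,0,0,48],[0,0,-35,0,0,0,48],[0,0,-45,0,0,0,48],[0,0,-45,0,0,0,48]],
])

```text
time_s: 31.25
eef_pos: [0.6516, -0.1949, 0.1952]
eef_rot: [-0.0, 1.0, 0.021, -0.0]
wrist_force: [0.5, -0.2, 0.2]
opening: 0.562
grasp_force: 0.0
```

Emit:
jog_arm([
  [[-20,0,-20,0,0,0,48],[-35,0,0,0,0,0,48],[-35,0,0,0,0,0,48],[-35,0,0,0,0,0,48],[-35,0,0,0,0,0,48],[-35,0,0,0,0,0,48],[-25,0,0,0,0,0,48],[0,0,0,0,0,0,48],[0,0,0,0,0,0,48],[0,0,0,0,0,0,48]],
])

```text
time_s: 32.25
eef_pos: [0.433, -0.2048, 0.214]
eef_rot: [0.0, 1.0, 0.021, 0.001]
wrist_force: [0.8, -0.7, 0.5]
opening: 0.563
grasp_force: 0.0
```

```bash
python3 look.py a4
```

```text
h 0.0624 c 333.5 113.0 size 44.4 45.5 a 1.1 n 316
h 0.0877 c 392.1 375.2 size 41.8 43.0 a 1.6 n 275
h 0.0625 c 470.9 185.7 size 43.9 46.5 a 1.8 n 295
h 0.0880 c 487.4 358.6 size 40.7 43.8 a 1.2 n 265
h 0.0472 c 619.9 275.9 size 58.5 59.0 a 44.1 n 443
h 0.0471 c 621.8 183.7 size 59.9 60.6 a 68.6 n 455
h 0.0927 c 622.6 -61.6 size 40.7 41.8 a 89.8 n 256
h 0.0668 c 627.4 55.8 size 45.7 45.9 a 45.8 n 289
h 0.0925 c 631.4 -2.1 size 42.4 40.6 a 0.7 n 257
h 0.0927 c 653.6 -284.5 size 70.8 33.8 a 5.9 n 401
h 0.0926 c 653.1 -196.9 size 69.5 32.9 a 3.1 n 392
```

View pics/a4.png

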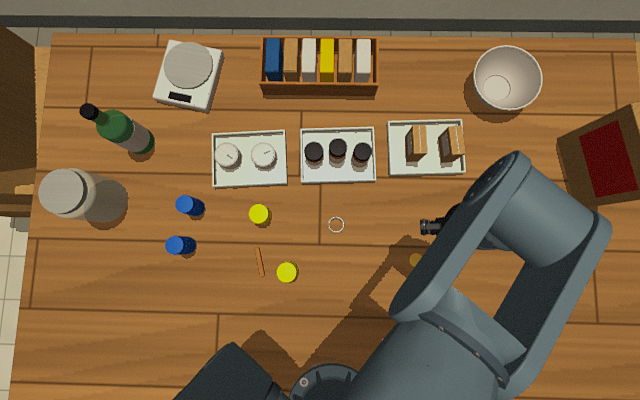

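All four groceries stand in their trays: cans at (228,156) and (263,154), jars at (314,152), (338,149) and (362,153), cartons at (416,142) and (452,142). The tops are at floor height plus item height, the stock hasn't moved and the gripper is clear.

```bash
python3 -c "
from bench import ctrl
print(ctrl.hand_in())"
```

```text
the job is handed in; nothing more can be done
None
```

The tall jar, short jar, can and carton each stand upright in their trays with the stock unmoved by the last camera check; I handed the job in after about 32 s, and it returned no verdict.

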